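# Back off the burner's knurled collar two turns

### The arm

A 7-joint arm with a two-finger parallel gripper is mounted at the origin on the work surface. World frame = base frame: x ahead of the robot, y to its left, z up, the work surface at z = 0. Lengths are in mm, angles in rad, forces in N, time in s.
With the tool pointing down it reaches from about 425 to 875 mm from the base axis. Payload 4.7 kg.
Tool frame: the origin (TCP) lies midway between the tips of the shut fingers; the grasp point (between the pads) lies 19 mm behind it; z points along the fingers, y is the line along which they close (so a half turn about z gives the same grasp; the last joint's range is limited). The gripper opens to 85 mm and grips with 20 to 120 N. Pads are 22 mm wide; open, the fingers measure 114 mm over their backs; the gripper's body (76 mm by 85 mm) begins 54 mm behind the grasp point. The pads swing forward as they close: fully open they stand 13 mm farther back than shut.
Start: joints at [-1.332, 0.321, -0.07, 1.45, 0.023, 1.371, -0.057], TCP at [144.918, 633.659, 231.349] pointing down, gripper open.
Joint ranges: [-2.86, 2.86], [-0.3, 2.09], [-1.38, 1.24], [0.06, 2.45], [-1.56, 4.7], [0.09, 2.05], [-2.69, 2.69]. Speed limits (rad/s): [2.57, 2.57, 3.14, 3.14, 3.14, 3.14, 3.14].

### API

Orientations are given as a unit quaternion [w, x, y, z].
In Python, from plant import state, get_image, finish_job gives the robot as it stands. The module is installed in compiled form; this text tells all that it offers.
- The arm moves only by the tool move_arm, never from a script. Its argument "moves" is a list of rows, each an object of numbers: "claw": the closure, from 0 (fully open) to 1 (shut); "dx", "dy", "dz": the shift along the tool's x, y, z in cm; "turn": the turn about the tool's z in degrees. A call has 1 to 12 rows; each row is the pose to reach, as a shift and turn from the pose commanded when the call began, along the tool's axes at that moment; what a row does not reach only later rows make up. A row lasts 1/10 s, in which the tool goes at most 50 mm and 8.59 degrees, less where a joint would pass 70% of its speed; a pose out of reach is approached as far as the arm can. A call with a gripper value outside its range is refused whole. The fingers move at their own pace and stop on an object; "force" is the grip in N (left out, the last holds). Time passes only in rows, so rows that repeat a pose let the fingers close. It gives the time, the measured TCP pose, the force, the opening and the grip force at its end, in the units of the state.
- state(): the state, without advancing time (a new reading comes with each control period).
- get_image(name): name is "scene" or "top" or "wrist"; returns a dict with "frame" (480x640x3 uint8, red, green, blue), "camera_matrix" (3x3 intrinsics, pixels), "origin" and "orientation" of the camera in the world. Camera axes: x right, y up, looking along -z (the intrinsics and any distortion apply to the point x, -y, -z); pixel columns grow to the right and rows downward; lengths in mm; the calibration is good to about 2 mm. A picture is of the moment at which its call begins. There is no depth.
- finish_job(): hands the job in; it is judged then, once.
The state is a dict: "time_s": time; "qpos": joint angles; "qd": joint speeds; "effort": joint torques, N m; "position": TCP position; "ee_rot": TCP orientation; "ft_force": force on the tool from outside, world axes, zero at the start; "wrist_torque": the same for the moment, N m; "finger_gap": opening from 0.0 (shut) to 1.0 (fully open); "grasp_force": force on a finger pad.
Only numpy, scipy, OpenCV 4.12 (cv2) and the standard library are available. Lean on these libraries where they do the work, as an engineer would, in place of code of your own. Each camera call takes 0.05 s, during which the arm holds its last target. There are 200 camera calls.

### The job

The burner on the gas hob is to be cleaned: loosen the knurled ring around it by rolling a fingertip along its knurled edge, anticlockwise seen from above, until the dark line engraved on the ring has come round to the dark mark on the hob for the second time, and stop with line and mark in line. The line starts already part of a turn past the mark; do not go well past the second meeting, or the ring runs off its thread. Lift nothing, leave the gas knob off and the pot, cup, spoon rest and pestle where they are, and finish clear of everything.

Things in the scene. Friction and masses are not known exactly. Their poses are not given: they have to be found in the camera images.
- hob: White enamel single-burner gas hob, fixed, 300 x 420 x 80 mm (its x, y, z); origin at the centre of its underside, on the worktop; z up, -x is its front. Its flat top is 80 mm above the origin, the burner at the centre of the top. The cup and spoon rest on the top stay 110 mm or more from the burner's axis. A dark fixed burner cap, 68 mm across, stands 14 mm above the middle of the ring.
- collar_center (a point): On the vertical turning axis of the knurled ring, level with its top face, 114 mm above the worktop; has the hob's axes, does not turn. The ring: a plain aluminium disc, 110 mm diameter over its 30 upright ribs (6 mm wide, 3 mm proud, all round its edge), reaching from 30 mm below this point up to it, 4 mm clear of the hob top. It turns in place without rising.
- collar_line (a point): Middle of the dark engraved line (19 x 6 mm, radial, flush) on the ring's top face, 44.5 mm from the turning axis; turns with the ring.
- hob_mark (a point): Middle of the dark mark (34 x 8 mm, flush, radial to the ring) on the hob top, 83 mm from the ring's axis towards the hob's front (-x of the hob).
- collar_ring (a joint): Angle of the ring, rad, growing anticlockwise seen from above (loosening), not wrapped. 0 = screwed home, line at the mark; starts at 2.0 to 5.5; line meets the mark at 6.283 and for the second time at 12.566 (wanted). Light dry friction (0.05 N m, 1 N at the edge); stays where left. A fingertip pressed sideways on the edge with 3 to 10 N carries it along.
- gas_knob (a joint): Angle of the black gas knob (40 mm diameter) on the hob's front face, 90 mm to the hob's +y side of the middle, 45 mm above the worktop, standing out about 35 mm; 0 = off. Leave it.
- pot: Empty blue enamel pot, 170 mm diameter, 100 mm high, on the worktop at the hob's +y side; origin at the centre of its underside. Leave it.
- measuring_cup: Yellow plastic measuring cup with a handle, 60 mm diameter, 50 mm high, on the hob top near its rear +y corner; origin at the centre of its underside. Leave it.
- spoon_rest: White ceramic spoon rest, a dish 75 mm across with a 50 mm tail, 14 mm high, on the hob top towards its -y edge; origin under the dish's centre. Leave it.
- pestle: Wooden pestle, 44 mm diameter, 158 mm high, standing on its thick end on the worktop at the hob's -y side; origin at the centre of its underside. Leave it.

How it is judged (in metres and radians):
On the way, in this order (a step that is already met when the one before it is completed fails the run):
1. under the fingertip, the ring's line comes round to the mark the first time (value of joint collar_ring above 6.28 rad and contact force between the fingers and collar_ring above 0.2 N).
2. under the fingertip, the line comes up to the mark the second time (value of joint collar_ring above 12.2 rad and contact force between the fingers and collar_ring above 0.2 N).
At the end, for the whole second after the job is handed in: The ring stands still two full turns from home (12.566 rad), within 0.35 rad (20 degrees) either way; the gas knob is off (within 0.15 rad) and pot, cup, spoon rest and pestle are within 20 mm of where they stood (value of joint collar_ring between 12.216 and 12.916 rad and velocity of joint collar_ring between -0.05 and 0.05 rad/s and value of joint gas_knob below 0.15 rad and distance of each of pot, measuring_cup, spoon_rest, pestle from where it was at the start of the episode below 0.02 m); the robot touches nothing.
It fails at once if the ring is turned more than 0.7 rad past the second meeting (off its thread) (value of joint collar_ring above 13.27 rad).
It fails at once if the gas knob is turned from off (value of joint gas_knob above 0.2 rad).
It fails at once if the pot is lifted or shifted by more than 25 mm (distance of pot from where it was at the start of the episode above 0.025 m).
It fails at once if the measuring cup or spoon rest is lifted or shifted by more than 25 mm (distance of any of measuring_cup, spoon_rest from where it was at the start of the episode above 0.025 m).
It fails at once if the pestle is lifted, knocked over or shifted by more than 25 mm (distance of pestle from where it was at the start of the episode above 0.025 m or angle between pestle's own z axis and vertical above 0.5 rad).
It also fails if it takes over 48 s, if anything falls off the work surface, if the arm or the gripper's body presses on something with over 40 N, if the wrist force passes 120 N, or if a joint passes its speed limit or range.

## Working session

There is one attempt and no reset: what is moved stays moved. The work goes in short steps, Python scripts to look and compute and a tool call to move; the robot and the scene stay as the last step left them, time stands still between calls to the robot, and variables do not carry over. Pictures are saved under pics/ and viewed, at most 10 in all, crops included, and the job is handed in when it is done.

Besides the shell and the picture viewer there is one more tool, called after "Call:" by a JSON object that holds its "method" and its "body". move_arm: Moves the arm, as the interface text tells. Its arguments: {"type":"object","properties":{"moves":{"type":"array","items":{"type":"object","properties":{"claw":{"type":"number"},"dx":{"type":"number"},"dy":{"type":"number"},"dz":{"type":"number"},"turn":{"type":"number"}}}},"force":{"type":"number"}},"required":["moves"]}

```bash
mkdir -p pics; python3 - <<'E'
from plant import state,get_image
import cv2,json
s=state();print(s)
for n in("scene","top"):
    d=get_image(n);cv2.imwrite(f"pics/{n}0.png",d["frame"][:,:,::-1]);print(n,d["camera_matrix"],d["origin"],d["orientation"],[k for k in d])
E
```

```text
{'time_s': 0.0, 'qpos': array([-1.33189123,  0.32182992, -0.07010361,  1.45168838,  0.02259706,
        1.37080438, -0.05690602]), 'qd': array([-9.05701546e-04, -5.23797695e-04, -7.07349095e-04,  2.41219720e-05,
       -2.11025850e-03,  1.54386939e-03, -1.32621108e-03]), 'effort': array([-1.72633399e-04, -4.93597305e+01, -3.82105261e-01, -3.14340341e+01,
        1.30778155e-02,  1.12952772e-02, -1.08657753e-05]), 'position': array([144.80951586, 633.10257685, 230.21244857]), 'ee_rot': array([-6.37495238e-05,  1.12145007e-01,  9.93691378e-01, -9.69225156e-04]), 'ft_force': array([ 0.69807293, -0.53979353,  0.34156429]), 'wrist_torque': array([ 0.00546187, -0.04429055,  0.00554803]), 'grasp_force': 0.0, 'finger_gap': 1.002686145042809}
scene [[460.39152724   0.         322.61360643]
 [  0.         460.39152724 235.05216306]
 [  0.           0.           1.        ]] [1226.10309136 -192.48797758  610.36869695] [0.73151705 0.38968409 0.27297167 0.48838057] ['frame', 'camera_matrix', 'origin', 'orientation']
top [[442.03036218   0.         315.22871185]
 [  0.         442.03036218 237.85604065]
 [  0.           0.           1.        ]] [ 413.78694698   59.67125742 1037.87916474] [-0.69899877 -0.05589328  0.04602652  0.71144797] ['frame', 'camera_matrix', 'origin', 'orientation']
```

View pics/top0.png

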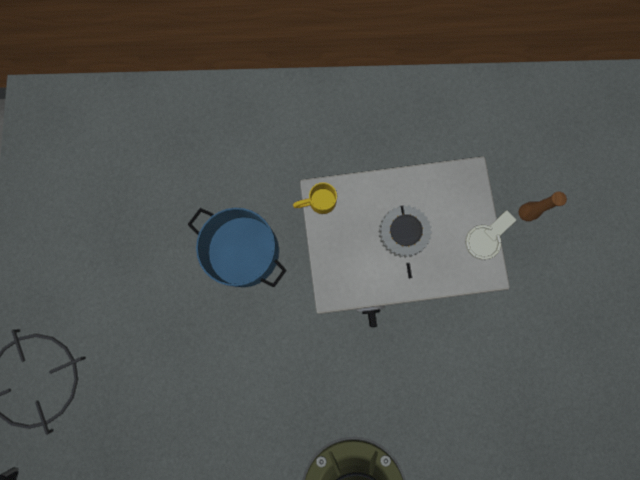

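View pics/scene0.png

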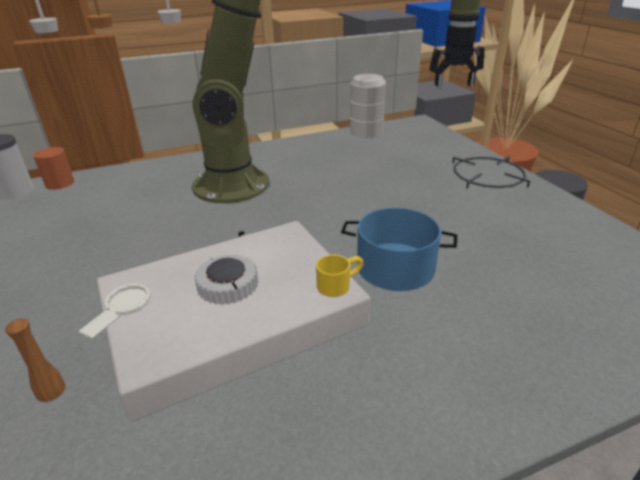

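Top view: the cap is at (406,231), the engraved line at (403,210), nearly opposite the mark at (409,271). The cup is at (322,198), spoon rest at (484,242) and pot at (238,250). Next I locate these properly.

```bash
cat > h.py <<'E'
import numpy as np,cv2
from scipy.spatial.transform import Rotation as R
from plant import state,get_image
def ray(d,u,v,z):
    K=d["camera_matrix"];q=d["orientation"];M=R.from_quat(np.r_[q[1:],q[0]])
    r=M.apply([(u-K[0,2])/K[0,0],-(v-K[1,2])/K[1,1],-1.]);o=np.array(d["origin"])
    return o+r*(z-o[2])/r[2]
def proj(d,P):
    K=d["camera_matrix"];q=d["orientation"];M=R.from_quat(np.r_[q[1:],q[0]])
    c=M.inv().apply(np.array(P)-d["origin"]);return K[0,2]+K[0,0]*c[...,0]/-c[...,2],K[1,2]-K[1,1]*c[...,1]/-c[...,2]
def polar(d,C,z,r0,r1):
    "mean grey against angle in an annulus about C at height z"
    a=np.radians(np.arange(0,360,1.));r=np.arange(r0,r1,1.)
    A,Q=np.meshgrid(a,r);P=np.stack([C[0]+Q*np.cos(A),C[1]+Q*np.sin(A),0*A+z],-1)
    u,v=proj(d,P.reshape(-1,3));g=cv2.cvtColor(d["frame"],cv2.COLOR_RGB2GRAY)
    return cv2.remap(g,u.reshape(A.shape).astype(np.float32),v.reshape(A.shape).astype(np.float32),cv2.INTER_LINEAR).mean(0)
E
python3 - <<'E'
from h import *
d=get_image("top");g=cv2.cvtColor(d["frame"],cv2.COLOR_RGB2GRAY)
sub=np.zeros_like(g);sub[185:300,340:460]=(g[185:300,340:460]<75)*255
n,l,st,c=cv2.connectedComponentsWithStats(sub)
for i in range(1,n):
    if st[i,4]>10: print(st[i],c[i],[ray(d,*c[i],z).round(1) for z in(128,114,80)])
hsv=cv2.cvtColor(d["frame"],cv2.COLOR_RGB2HSV);w=((hsv[...,1]<30)&(g>110)).astype(np.uint8)
cs=max(cv2.findContours(w,0,2)[0],key=cv2.contourArea);r=cv2.minAreaRect(cs);
for p in cv2.boxPoints(r):print(p,ray(d,*p,80).round(1))
for nm,uv,z in(("cup",(323,197),130),("spoon",(484,242),94),("tail",(514,213),90),("knob",(372,318),45),("pestle",(559,200),158)):print(nm,ray(d,*uv,z).round(1))
cv2.imwrite("pics/ring0.png",cv2.resize(d["frame"][190:300,340:470,::-1],None,fx=5,fy=5,interpolation=2))
E
```

```text
[390 206  32  40 807] [405.79801735 229.35811648] [array([ 560.4, -117.3,  128. ]), array([ 562.7, -120. ,  114. ]), array([ 568.1, -126.7,   80. ])]
[407 263   5  15  45] [408.64444444 270.28888889] [array([ 475.3, -119.2,  128. ]), array([ 476.2, -122. ,  114. ]), array([ 478.5, -128.7,   80. ])]
[299.13867 179.44737] [685.6 105.7  80. ]
[506.67358 152.90224] [ 737.1 -359.6   80. ]
[523.75085 286.4156 ] [ 439.7 -372.6   80. ]
[316.21594 312.96075] [390.9  72.5  80. ]
cup [632.3  53.5 130. ]
spoon [ 535.3 -289.7   94. ]
tail [ 598.  -360.4   90. ]
knob [377.1 -50.   45. ]
pestle [ 609.7 -422.7  158. ]
```

View pics/ring0.png

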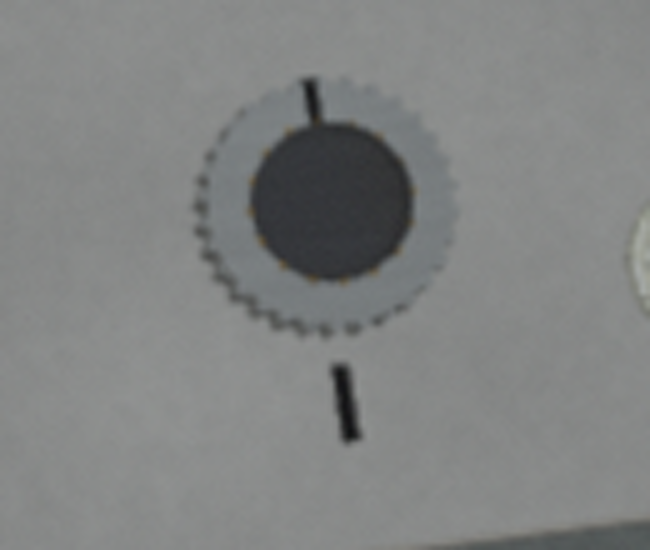

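The crop shows the cap at full-image (406.2,230.2), the rim centred near (405.5,231.2), the line at (402.4,209.6) and the mark at (409,270.6). I'll turn these into positions and angles.

```bash
python3 - <<'E'
from h import *
d=get_image("top")
print([ray(d,*p,z).round(1) for p,z in(((405.8,230.0),128),((405.1,230.9),114),((402.0,209.2),114),((408.64,270.3),80))])
C=np.array([ray(d,405.8,230.0,128)[:2],ray(d,405.1,230.9,114)[:2]]).mean(0);print(C)
for z,a,b in((114,38,52),(80,70,95)):
    p=polar(d,C,z,a,b);k=p.argmin();w=np.clip(np.median(p)-10-p,0,None);i=(np.arange(k-12,k+13))%360
    print(z,k,p[k],np.median(p),k+(np.arange(-12,13)*w[i]).sum()/w[i].sum())
s=state();q=s["ee_rot"];print(R.from_quat(np.r_[q[1:],q[0]]).as_matrix().round(3))
E
```

```text
[array([ 559.1, -117.3,  128. ]), array([ 559.4, -118.4,  114. ]), array([ 606.2, -114. ,  114. ]), array([ 478.5, -128.7,   80. ])]
[ 559.222502   -117.84379515]
114 5 35.785714285714285 121.10714285714286 4.746246246246246
80 188 26.88 138.3 187.6843103306126
[[-0.975  0.223 -0.   ]
 [ 0.223  0.975 -0.001]
 [-0.    -0.001 -1.   ]]
```

Ring axis is at (559,-118), mark at 187.7° and line at 4.7°, so the ring stands at about 3.09 rad and needs 543° more. I'll start travelling with the claw shut.

Call:
{"method": "move_arm", "body": {"moves": [{"claw": 1, "dx": -52.5, "dy": -56.8, "dz": 2, "turn": 100}, {"claw": 1, "dx": -52.5, "dy": -56.8, "dz": 2, "turn": 100}, {"claw": 1, "dx": -52.5, "dy": -56.8, "dz": 2, "turn": 100}, {"claw": 1, "dx": -52.5, "dy": -56.8, "dz": 2, "turn": 100}, {"claw": 1, "dx": -52.5, "dy": -56.8, "dz": 2, "turn": 100}, {"claw": 1, "dx": -52.5, "dy": -56.8, "dz": 2, "turn": 100}, {"claw": 1, "dx": -52.5, "dy": -56.8, "dz": 2, "turn": 100}, {"claw": 1, "dx": -52.5, "dy": -56.8, "dz": 2, "turn": 100}, {"claw": 1, "dx": -52.5, "dy": -56.8, "dz": 2, "turn": 100}, {"claw": 1, "dx": -52.5, "dy": -56.8, "dz": 2, "turn": 100}, {"claw": 1, "dx": -52.5, "dy": -56.8, "dz": 2, "turn": 100}, {"claw": 1, "dx": -52.5, "dy": -56.8, "dz": 2, "turn": 100}]}}

```text
time_s: 1.4
position: [444.2, 111.6, 216.0]
ee_rot: [-0.0, 0.835, 0.551, 0.001]
ft_force: [0.3, 0.9, 0.3]
finger_gap: 0.001
grasp_force: 0.0
```

```bash
cat >> h.py <<'E'
C=np.array([559.2,-117.9])
def rep(tr=None,tyaw=None,z=None,phi=None):
    s=state();q=s["ee_rot"];M=R.from_quat(np.r_[q[1:],q[0]]).as_matrix();p=s["position"]
    yaw=np.degrees(np.arctan2(M[1,0],M[0,0]));v=p[:2]-C
    print("t",s["time_s"],"pos",p.round(1),"yaw",yaw.round(1),"r",np.hypot(*v).round(1),"phi",np.degrees(np.arctan2(v[1],v[0])).round(1),"q",s["qpos"].round(2),"F",s["ft_force"].round(1),"Ftool",(M.T@s["ft_force"]).round(1),"gap",s["finger_gap"].round(2))
    if phi is not None:
        a=np.radians(phi);t=np.r_[C+tr*np.array([np.cos(a),np.sin(a)]),z]
        print("move cm",(M.T@(t-p)/10).round(2),"turn",(-(tyaw-yaw)).round(1))
E
python3 -c "
from h import *
rep(90,-65,200,115)"
```

```text
Traceback (most recent call last):
  File "h.py", line 21, in rep
    print("t",s["time_s"],"pos",p.round(1),"yaw",yaw.round(1),"r",np.hypot(*v).round(1),"phi",np.degrees(np.arctan2(v[1],v[0])).round(1),"q",s["qpos"].round(2),"F",s["ft_force"].round(1),"Ftool",(M.T@s["ft_force"]).round(1),"gap",s["finger_gap"].round(2))
                                                                                                                                                                                                                                      ^^^^^^^^^^^^^^^^^^^^^
AttributeError: 'float' object has no attribute 'round'
```

```bash
sed -i 's/s\["finger_gap"\].round(2)/s["finger_gap"]/' h.py; python3 -c "
from h import *
rep(90,-65,200,115)"
```

```text
t 1.4 pos [444.2 111.6 216. ] yaw 66.8 r 256.7 phi 116.6 q [-0.8  -0.11  0.46  1.94  0.05  1.3  -0.75] F [0.3 0.9 0.3] Ftool [ 1.  -0.1 -0.3] gap 0.0013686111643481963
move cm [-10.58  12.9    1.59] turn 131.8
```

Call:
{"method": "move_arm", "body": {"moves": [{"dx": -11, "dy": 12, "dz": 1.6, "turn": 100}, {"dx": -11, "dy": 12, "dz": 1.6, "turn": 100}, {"dx": -11, "dy": 12, "dz": 1.6, "turn": 100}, {"dx": -11, "dy": 12, "dz": 1.6, "turn": 100}, {"dx": -11, "dy": 12, "dz": 1.6, "turn": 100}, {"dx": -11, "dy": 12, "dz": 1.6, "turn": 100}, {"dx": -11, "dy": 12, "dz": 1.6, "turn": 100}, {"dx": -11, "dy": 12, "dz": 1.6, "turn": 100}, {"dx": -11, "dy": 12, "dz": 1.6, "turn": 100}, {"dx": -11, "dy": 12, "dz": 1.6, "turn": 100}, {"dx": -11, "dy": 12, "dz": 1.6, "turn": 100}, {"dx": -11, "dy": 12, "dz": 1.6, "turn": 100}]}}

```text
validation failed for argument at $.mo...
```

```bash
python3 -c "
from h import *
rep(85,-55,93,125)"
```

```text
t 1.4 pos [444.2 111.6 216. ] yaw 66.8 r 256.7 phi 116.6 q [-0.8  -0.11  0.46  1.94  0.05  1.3  -0.75] F [0.3 0.9 0.3] Ftool [ 1.  -0.1 -0.3] gap 0.0013686111643481963
move cm [-12.11  12.38  12.29] turn 121.8
```

Call:
{"method": "move_arm", "body": {"moves": [{"claw": 1, "dx": -12, "dy": 12.4, "dz": 1.6, "turn": 100}, {"claw": 1, "dx": -12, "dy": 12.4, "dz": 1.6, "turn": 100}, {"claw": 1, "dx": -12, "dy": 12.4, "dz": 1.6, "turn": 100}, {"claw": 1, "dx": -12, "dy": 12.4, "dz": 1.6, "turn": 100}, {"claw": 1, "dx": -12, "dy": 12.4, "dz": 1.6, "turn": 100}, {"claw": 1, "dx": -12, "dy": 12.4, "dz": 1.6, "turn": 100}, {"claw": 1, "dx": -12, "dy": 12.4, "dz": 1.6, "turn": 100}, {"claw": 1, "dx": -12, "dy": 12.4, "dz": 1.6, "turn": 100}, {"claw": 1, "dx": -12, "dy": 12.4, "dz": 1.6, "turn": 100}, {"claw": 1, "dx": -12, "dy": 12.4, "dz": 1.6, "turn": 100}, {"claw": 1, "dx": -12, "dy": 12.4, "dz": 1.6, "turn": 100}, {"claw": 1, "dx": -12, "dy": 12.4, "dz": 1.6, "turn": 100}]}}

```text
time_s: 2.6
position: [511.0, -45.2, 199.7]
ee_rot: [-0.0, 0.958, -0.285, -0.0]
ft_force: [-0.7, -0.3, -0.4]
finger_gap: 0.0
grasp_force: 0.0
```

```bash
python3 -c "
from h import *
rep(85,-55,93,125)"
```

```text
t 2.6 pos [511.  -45.2 199.7] yaw -33.2 r 87.2 phi 123.5 q [-0.64  0.04  0.7   1.85 -0.03  1.26 -2.08] F [-0.7 -0.3 -0.4] Ftool [-0.4  0.6  0.4] gap 0.00022538274325833855
move cm [ 0.12  0.29 10.67] turn 21.8
```

Call:
{"method": "move_arm", "body": {"moves": [{"claw": 1, "dx": 0.1, "dy": 0.3, "dz": 4, "turn": 8}, {"claw": 1, "dx": 0.1, "dy": 0.3, "dz": 8, "turn": 16}, {"claw": 1, "dx": 0.1, "dy": 0.3, "dz": 10.7, "turn": 22}, {"claw": 1, "dx": 0.1, "dy": 0.3, "dz": 10.7, "turn": 22}]}}

```text
time_s: 3.0
position: [507.0, -48.2, 89.3]
ee_rot: [0.002, 0.887, -0.461, -0.003]
ft_force: [-0.3, 0.6, 0.2]
finger_gap: -0.002
grasp_force: 0.0
```

```bash
python3 - <<'E'
from h import *
rep(66,-55,93,125)
d=get_image("wrist");a=d["frame"];b=get_image("top")["frame"][180:290,340:470]
b=cv2.resize(b,None,fx=3,fy=3);a=cv2.resize(a,(400,300));o=np.zeros((330,800,3),np.uint8);o[:300,:400]=a;o[:330,405:795]=b
cv2.imwrite("pics/w1.png",o[:,:,::-1])
E
```

```text
t 3.0 pos [507.  -48.2  89.3] yaw -54.9 r 87.0 phi 126.8 q [-0.62  0.18  0.72  1.98 -0.13  1.04 -2.37] F [-0.3  0.6  0.2] Ftool [-0.6 -0.1 -0.2] gap -0.0023937078647325778
move cm [ 2.1  -0.27 -0.38] turn 0.1
```

View pics/w1.png

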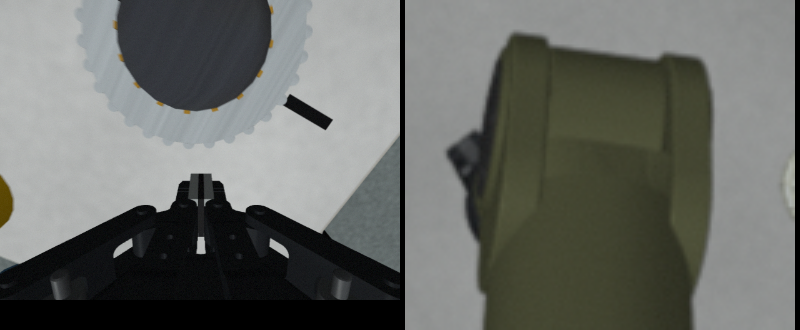

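The wrist view shows the ring ahead of the shut fingertips. The mark is at right (308,112) and the line just visible at top (120,0); the arm hides the ring in the top view. Now I close in to contact.

Call:
{"method": "move_arm", "body": {"moves": [{"claw": 1, "dx": 1, "dy": -0.2, "dz": -0.3}, {"claw": 1, "dx": 1.7, "dy": -0.2, "dz": -0.3}, {"claw": 1, "dx": 1.9, "dy": -0.2, "dz": -0.3}, {"claw": 1, "dx": 2.1, "dy": -0.2, "dz": -0.3}, {"claw": 1, "dx": 2.1, "dy": -0.2, "dz": -0.3}]}}

```text
validation failed for argument at $.mo...
```

```bash
python3 -c "
from h import *
rep()"
```

```text
t 3.1 pos [510.6 -48.5  93.3] yaw -54.7 r 84.8 phi 125.0 q [-0.62  0.17  0.72  1.97 -0.13  1.04 -2.36] F [-0.3 -0.1  1.1] Ftool [-0.1  0.3 -1.1] gap -0.002719023882283108
```

Call:
{"method": "move_arm", "body": {"moves": [{"claw": 1, "dx": 1, "dy": 0, "dz": 0, "turn": 0}, {"claw": 1, "dx": 1.7, "dy": 0, "dz": 0, "turn": 0}, {"claw": 1, "dx": 1.9, "dy": 0, "dz": 0, "turn": 0}, {"claw": 1, "dx": 2.0, "dy": 0, "dz": 0, "turn": 0}, {"claw": 1, "dx": 2.0, "dy": 0, "dz": 0, "turn": 0}]}}

```text
time_s: 3.6
position: [522.2, -64.7, 93.1]
ee_rot: [-0.0, 0.888, -0.461, 0.0]
ft_force: [0.3, 0.0, 0.5]
finger_gap: 0.0
grasp_force: 0.2
```

```bash
python3 -c "
from h import *
rep()"
```

```text
t 3.6 pos [522.2 -64.7  93.1] yaw -54.9 r 64.7 phi 124.8 q [-0.59  0.21  0.73  1.94 -0.16  1.05 -2.31] F [0.3 0.  0.5] Ftool [ 0.1 -0.2 -0.5] gap 0.0003552706537592957
```

Not touching yet at r=64.7, so I step further in.

Call:
{"method": "move_arm", "body": {"moves": [{"claw": 1, "dx": 0.2, "dy": 0, "dz": 0, "turn": 0}, {"claw": 1, "dx": 0.3, "dy": 0, "dz": 0, "turn": 0}, {"claw": 1, "dx": 0.3, "dy": 0, "dz": 0, "turn": 0}]}}

```text
time_s: 3.9
position: [522.5, -64.7, 92.7]
ee_rot: [-0.001, 0.888, -0.46, -0.002]
ft_force: [-4.0, 5.3, 5.2]
finger_gap: -0.002
grasp_force: 3.6
```

```bash
python3 -c "
from h import *
rep()"
```

```text
t 3.9 pos [522.5 -64.7  92.7] yaw -54.8 r 64.6 phi 124.6 q [-0.58  0.21  0.73  1.94 -0.17  1.05 -2.31] F [-4.   5.3  5.2] Ftool [-6.7  0.2 -5.1] gap -0.0015425128254379632
```

Contact: 6.7 N inward at r=64.6. I'll roll 48° anticlockwise along the arc.

Call:
{"method": "move_arm", "body": {"moves": [{"claw": 1, "dx": 0.02, "dy": 0.43, "dz": 0, "turn": -4}, {"claw": 1, "dx": 0.06, "dy": 0.86, "dz": 0, "turn": -8}, {"claw": 1, "dx": 0.14, "dy": 1.29, "dz": 0, "turn": -12}, {"claw": 1, "dx": 0.24, "dy": 1.71, "dz": 0, "turn": -16}, {"claw": 1, "dx": 0.37, "dy": 2.12, "dz": 0, "turn": -20}, {"claw": 1, "dx": 0.54, "dy": 2.52, "dz": 0, "turn": -24}, {"claw": 1, "dx": 0.73, "dy": 2.91, "dz": 0, "turn": -28}, {"claw": 1, "dx": 0.94, "dy": 3.29, "dz": 0, "turn": -32}, {"claw": 1, "dx": 1.18, "dy": 3.64, "dz": 0, "turn": -36}, {"claw": 1, "dx": 1.45, "dy": 3.99, "dz": 0, "turn": -40}, {"claw": 1, "dx": 1.74, "dy": 4.31, "dz": 0, "turn": -44}, {"claw": 1, "dx": 2.05, "dy": 4.61, "dz": 0, "turn": -48}]}}

```text
time_s: 5.1
position: [495.0, -109.7, 92.3]
ee_rot: [-0.001, 0.998, -0.058, -0.003]
ft_force: [-7.9, 2.3, 4.3]
finger_gap: -0.0
grasp_force: 3.6
```

```bash
cat >> h.py <<'E'
def ang(n="wrist"):
    "ring line angle past the mark (deg), from dark in the line's annulus; darkest run listed"
    d=get_image(n);P=polar(d,C,114,44,51);k=P.argsort()[:8];return d,sorted(k),P[k].round(0),np.median(P)
E
python3 - <<'E'
from h import *
rep();d,k,p,m=ang();print(k,p,m)
cv2.imwrite("pics/w2.png",d["frame"][:,:,::-1])
E
```

```text
t 5.1 pos [ 495.  -109.7   92.3] yaw -6.7 r 64.7 phi 172.7 q [-0.45  0.16  0.67  1.98 -0.11  1.04 -1.42] F [-7.9  2.3  4.3] Ftool [-8.1 -1.4 -4.3] gap -0.00036558140686173405
[np.int64(0), np.int64(1), np.int64(2), np.int64(3), np.int64(4), np.int64(5), np.int64(6), np.int64(7)] [0. 0. 0. 0. 0. 0. 0. 0.] 178.0
```

View pics/w2.png

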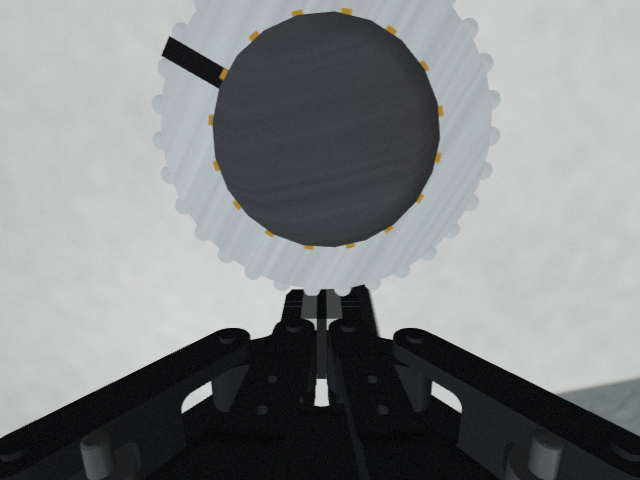

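The ring follows the finger: the line is now at (195,62). I'll make the line-angle readout ignore the area outside the image.

```bash
sed -i 's/cv2.INTER_LINEAR)/cv2.INTER_LINEAR,borderValue=255)/' h.py; cat >> h.py <<'E'
def ang(n="wrist"):
    d=get_image(n);P=polar(d,C,114,42,49);k=int(P.argmin());j=np.arange(-12,13);w=np.clip(100-P[(k+j)%360],0,None)
    a=k+(j*w).sum()/max(w.sum(),1);print("line",round(a,1),"past mark",round((a-187.7)%360,1),"dark",P[k],"seen",(P<250).sum());return d
E
python3 -c "
from h import *
ang()"
```

```text
line 53.0 past mark 225.3 dark 19.857142857142858 seen 326
```

Call:
{"method": "move_arm", "body": {"moves": [{"claw": 1, "dx": 0.01, "dy": 0.54, "dz": 0, "turn": -5}, {"claw": 1, "dx": 0.07, "dy": 1.08, "dz": 0, "turn": -10}, {"claw": 1, "dx": 0.19, "dy": 1.61, "dz": 0, "turn": -15}, {"claw": 1, "dx": 0.35, "dy": 2.12, "dz": 0, "turn": -20}, {"claw": 1, "dx": 0.55, "dy": 2.62, "dz": 0, "turn": -25}, {"claw": 1, "dx": 0.8, "dy": 3.1, "dz": 0, "turn": -30}, {"claw": 1, "dx": 1.09, "dy": 3.56, "dz": 0, "turn": -35}, {"claw": 1, "dx": 1.42, "dy": 3.99, "dz": 0, "turn": -40}, {"claw": 1, "dx": 1.79, "dy": 4.38, "dz": 0, "turn": -45}, {"claw": 1, "dx": 2.19, "dy": 4.75, "dz": 0, "turn": -50}, {"claw": 1, "dx": 2.62, "dy": 5.08, "dz": 0, "turn": -55}, {"claw": 1, "dx": 3.08, "dy": 5.37, "dz": 0, "turn": -60}]}}

```text
time_s: 6.4
position: [519.4, -170.1, 92.2]
ee_rot: [0.0, 0.894, 0.448, -0.003]
ft_force: [-4.3, -2.8, 2.2]
finger_gap: 0.001
grasp_force: 2.8
```

```bash
python3 -c "
from h import *
rep();ang()"
```

```text
t 6.4 pos [ 519.4 -170.1   92.2] yaw 53.2 r 65.7 phi -127.3 q [-0.25  0.24  0.58  1.89 -0.15  1.06 -0.25] F [-4.3 -2.8  2.2] Ftool [-4.9 -1.8 -2.2] gap 0.0012213011960635705
line 112.3 past mark 284.6 dark 18.142857142857142 seen 315
```

Call:
{"method": "move_arm", "body": {"moves": [{"claw": 1, "dx": 0.04, "dy": 0.54, "dz": 0, "turn": -5}, {"claw": 1, "dx": 0.12, "dy": 1.08, "dz": 0, "turn": -10}, {"claw": 1, "dx": 0.25, "dy": 1.61, "dz": 0, "turn": -15}, {"claw": 1, "dx": 0.42, "dy": 2.12, "dz": 0, "turn": -20}, {"claw": 1, "dx": 0.63, "dy": 2.62, "dz": 0, "turn": -25}, {"claw": 1, "dx": 0.88, "dy": 3.1, "dz": 0, "turn": -30}, {"claw": 1, "dx": 1.17, "dy": 3.56, "dz": 0, "turn": -35}, {"claw": 1, "dx": 1.5, "dy": 3.99, "dz": 0, "turn": -40}, {"claw": 1, "dx": 1.87, "dy": 4.38, "dz": 0, "turn": -45}, {"claw": 1, "dx": 2.26, "dy": 4.75, "dz": 0, "turn": -50}, {"claw": 1, "dx": 2.68, "dy": 5.08, "dz": 0, "turn": -55}, {"claw": 1, "dx": 3.14, "dy": 5.37, "dz": 0, "turn": -60}]}}

```text
time_s: 7.65
position: [583.2, -179.9, 92.4]
ee_rot: [0.002, 0.551, 0.835, -0.003]
ft_force: [0.6, -7.2, -3.1]
finger_gap: 0.002
grasp_force: 3.8
```

```bash
python3 -c "
from h import *
rep();ang()"
```

```text
t 7.65 pos [ 583.2 -179.9   92.4] yaw 113.2 r 66.5 phi -68.8 q [-0.09  0.35  0.41  1.73 -0.15  1.09  0.77] F [ 0.6 -7.2 -3.1] Ftool [-6.8 -2.2  3.1] gap 0.0019571781674917067
line 173.1 past mark 345.4 dark 17.142857142857142 seen 305
```

Call:
{"method": "move_arm", "body": {"moves": [{"claw": 1, "dx": 0.02, "dy": 0.54, "dz": 0, "turn": -5}, {"claw": 1, "dx": 0.09, "dy": 1.08, "dz": 0, "turn": -10}, {"claw": 1, "dx": 0.21, "dy": 1.61, "dz": 0, "turn": -15}, {"claw": 1, "dx": 0.37, "dy": 2.12, "dz": 0, "turn": -20}, {"claw": 1, "dx": 0.58, "dy": 2.62, "dz": 0, "turn": -25}, {"claw": 1, "dx": 0.83, "dy": 3.1, "dz": 0, "turn": -30}, {"claw": 1, "dx": 1.12, "dy": 3.56, "dz": 0, "turn": -35}, {"claw": 1, "dx": 1.45, "dy": 3.99, "dz": 0, "turn": -40}, {"claw": 1, "dx": 1.82, "dy": 4.38, "dz": 0, "turn": -45}, {"claw": 1, "dx": 2.22, "dy": 4.75, "dz": 0, "turn": -50}, {"claw": 1, "dx": 2.64, "dy": 5.08, "dz": 0, "turn": -55}, {"claw": 1, "dx": 3.1, "dy": 5.37, "dz": 0, "turn": -60}]}}

```text
time_s: 8.9
position: [624.9, -127.5, 92.7]
ee_rot: [0.005, 0.059, 0.998, -0.002]
ft_force: [11.5, -3.8, -8.0]
finger_gap: 0.002
grasp_force: 5.9
```

```bash
python3 -c "
from h import *
rep();ang()"
```

```text
t 8.9 pos [ 624.9 -127.5   92.7] yaw 173.3 r 66.4 phi -8.3 q [-0.01  0.39  0.21  1.66 -0.08  1.09  1.67] F [11.5 -3.8 -8. ] Ftool [-11.8  -2.4   8.1] gap 0.0015947364144418639
line 236.2 past mark 48.5 dark 19.285714285714285 seen 303
```

Call:
{"method": "move_arm", "body": {"moves": [{"claw": 1, "dx": -0.08, "dy": 0.43, "dz": 0, "turn": -4}, {"claw": 1, "dx": -0.1, "dy": 0.86, "dz": 0, "turn": -8}, {"claw": 1, "dx": -0.05, "dy": 1.29, "dz": 0, "turn": -12}, {"claw": 1, "dx": 0.04, "dy": 1.71, "dz": 0, "turn": -16}, {"claw": 1, "dx": 0.17, "dy": 2.12, "dz": 0, "turn": -20}, {"claw": 1, "dx": 0.34, "dy": 2.52, "dz": 0, "turn": -24}, {"claw": 1, "dx": 0.53, "dy": 2.91, "dz": 0, "turn": -28}, {"claw": 1, "dx": 0.74, "dy": 3.29, "dz": 0, "turn": -32}, {"claw": 1, "dx": 0.98, "dy": 3.64, "dz": 0, "turn": -36}, {"claw": 1, "dx": 1.25, "dy": 3.99, "dz": 0, "turn": -40}, {"claw": 1, "dx": 1.54, "dy": 4.31, "dz": 0, "turn": -44}]}}

```text
time_s: 10.05
position: [612.7, -79.4, 92.7]
ee_rot: [0.002, -0.32, 0.947, -0.0]
ft_force: [5.2, 1.4, -4.0]
finger_gap: -0.002
grasp_force: 2.4
```

```bash
python3 -c "
from h import *
rep();ang()"
```

```text
t 10.05 pos [612.7 -79.4  92.7] yaw -142.7 r 65.9 phi 35.8 q [ 0.03  0.35  0.06  1.7  -0.03  1.09  2.33] F [ 5.2  1.4 -4. ] Ftool [-5.  -2.   4.1] gap -0.0020993953078164104
line 280.3 past mark 92.6 dark 19.142857142857142 seen 308
```

Total is now 452.6°, leaving 267.4°. The last joint is near its end, so I back off, lift and swing back for a second stroke.

Call:
{"method": "move_arm", "body": {"moves": [{"claw": 1, "dx": -2, "dy": 0, "dz": 0, "turn": 0}, {"claw": 1, "dx": -2, "dy": 0, "dz": -3, "turn": 8}, {"claw": 1, "dx": -2, "dy": 0, "dz": -7.5, "turn": 16}, {"claw": 1, "dx": -1, "dy": 1, "dz": -7.5, "turn": 24}, {"claw": 1, "dx": 0, "dy": 2, "dz": -7.5, "turn": 32}, {"claw": 1, "dx": 1, "dy": 3, "dz": -7.5, "turn": 40}, {"claw": 1, "dx": 2, "dy": 4, "dz": -7.5, "turn": 48}, {"claw": 1, "dx": 3, "dy": 5, "dz": -7.5, "turn": 56}, {"claw": 1, "dx": 4, "dy": 6, "dz": -7.5, "turn": 64}, {"claw": 1, "dx": 5, "dy": 7, "dz": -7.5, "turn": 72}, {"claw": 1, "dx": 6, "dy": 8, "dz": -7.5, "turn": 80}, {"claw": 1, "dx": 7, "dy": 8.7, "dz": -7.5, "turn": 88}]}}

```text
time_s: 11.3
position: [501.6, -53.5, 167.6]
ee_rot: [-0.0, 0.433, 0.902, -0.0]
ft_force: [0.3, -0.7, -0.4]
finger_gap: -0.002
grasp_force: 0.0
```

Call:
{"method": "move_arm", "body": {"moves": [{"claw": 1, "dx": 0, "dy": 0, "dz": 0, "turn": 8}, {"claw": 1, "dx": 0, "dy": 0, "dz": 0, "turn": 16}, {"claw": 1, "dx": 0, "dy": 0, "dz": 0, "turn": 24}, {"claw": 1, "dx": 0, "dy": 0, "dz": 0, "turn": 32}, {"claw": 1, "dx": 0, "dy": 0, "dz": 0, "turn": 40}, {"claw": 1, "dx": 0, "dy": 0, "dz": 0, "turn": 48}, {"claw": 1, "dx": 0, "dy": 0, "dz": 0, "turn": 56}, {"claw": 1, "dx": 0, "dy": 0, "dz": 0, "turn": 64}, {"claw": 1, "dx": 0, "dy": 0, "dz": 0, "turn": 72}, {"claw": 1, "dx": 0, "dy": 0, "dz": 0, "turn": 80}, {"claw": 1, "dx": 0, "dy": 0, "dz": 0, "turn": 88}, {"claw": 1, "dx": 0, "dy": 0, "dz": 0, "turn": 96}]}}

```text
time_s: 12.5
position: [502.3, -53.9, 167.7]
ee_rot: [0.0, 0.96, 0.282, -0.0]
ft_force: [-0.5, 0.3, 0.4]
finger_gap: -0.001
grasp_force: 0.0
```

```bash
python3 -c "
from h import *
rep(85,-52,93,128)"
```

```text
t 12.5 pos [502.3 -53.9 167.7] yaw 32.7 r 85.7 phi 131.6 q [-0.19  0.05  0.25  1.9  -0.01  1.19 -0.93] F [-0.5  0.3  0.4] Ftool [-0.3 -0.5 -0.4] gap -0.0010402477570843045
move cm [ 0.55 -0.    7.47] turn 84.7
```

Call:
{"method": "move_arm", "body": {"moves": [{"claw": 1, "dx": 0.4, "dy": 0, "dz": 0, "turn": 8}, {"claw": 1, "dx": 0.4, "dy": 0, "dz": 0, "turn": 16}, {"claw": 1, "dx": 0.4, "dy": 0, "dz": 0, "turn": 24}, {"claw": 1, "dx": 0.4, "dy": 0, "dz": 0, "turn": 32}, {"claw": 1, "dx": 0.4, "dy": 0, "dz": 0, "turn": 40}, {"claw": 1, "dx": 0.4, "dy": 0, "dz": 0, "turn": 48}, {"claw": 1, "dx": 0.4, "dy": 0, "dz": 0, "turn": 56}, {"claw": 1, "dx": 0.4, "dy": 0, "dz": 0, "turn": 64}, {"claw": 1, "dx": 0.4, "dy": 0, "dz": 2, "turn": 72}, {"claw": 1, "dx": 0.4, "dy": 0, "dz": 5, "turn": 80}, {"claw": 1, "dx": 0.4, "dy": 0, "dz": 7.4, "turn": 85}, {"claw": 1, "dx": 0.4, "dy": 0, "dz": 7.4, "turn": 85}]}}

```text
time_s: 13.7
position: [502.8, -51.4, 90.6]
ee_rot: [0.002, 0.899, -0.438, -0.003]
ft_force: [0.2, 0.4, 0.2]
finger_gap: 0.001
grasp_force: 0.0
```

```bash
python3 -c "
from h import *
ang();rep(62.2,-52,93,128)"
```

```text
line 28.0 past mark 200.3 dark 153.85714285714286 seen 228
t 13.75 pos [504.4 -51.5  92.6] yaw -51.8 r 86.1 phi 129.5 q [-0.23  0.14  0.3   1.97 -0.05  1.04 -2.39] F [-0.4 -0.5  1.2] Ftool [ 0.2  0.6 -1.2] gap 0.0027083693126941657
move cm [ 2.39 -0.22 -0.05] turn 0.2
```

Call:
{"method": "move_arm", "body": {"moves": [{"claw": 1, "dx": 1, "dy": -0.1, "dz": 0, "turn": 0}, {"claw": 1, "dx": 1.8, "dy": -0.2, "dz": 0, "turn": 0}, {"claw": 1, "dx": 2.1, "dy": -0.2, "dz": 0, "turn": 0}, {"claw": 1, "dx": 2.4, "dy": -0.2, "dz": 0, "turn": 0}, {"claw": 1, "dx": 2.4, "dy": -0.2, "dz": 0, "turn": 0}]}}

```text
time_s: 14.25
position: [521.1, -65.7, 94.8]
ee_rot: [-0.001, 0.9, -0.437, -0.003]
ft_force: [-6.9, 6.7, 8.7]
finger_gap: 0.005
grasp_force: 5.2
```

```bash
python3 -c "
from h import *
ang();rep(62.2,-52,93,128)"
```

```text
line 278.5 past mark 90.8 dark 56.0 seen 332
t 14.3 pos [521.1 -65.7  94.8] yaw -51.8 r 64.6 phi 126.1 q [-0.2   0.17  0.31  1.93 -0.07  1.05 -2.34] F [-7.8  7.   8. ] Ftool [-10.3   1.8  -7.9] gap -0.0013254413500434392
move cm [0.24 0.21 0.18] turn 0.2
```

Call:
{"method": "move_arm", "body": {"moves": [{"claw": 1, "dx": -0.03, "dy": 0.54, "dz": 0, "turn": -5}, {"claw": 1, "dx": 0, "dy": 1.08, "dz": 0, "turn": -10}, {"claw": 1, "dx": 0.1, "dy": 1.61, "dz": 0, "turn": -15}, {"claw": 1, "dx": 0.26, "dy": 2.12, "dz": 0, "turn": -20}, {"claw": 1, "dx": 0.47, "dy": 2.62, "dz": 0, "turn": -25}, {"claw": 1, "dx": 0.72, "dy": 3.1, "dz": 0, "turn": -30}, {"claw": 1, "dx": 1.02, "dy": 3.56, "dz": 0, "turn": -35}, {"claw": 1, "dx": 1.35, "dy": 3.99, "dz": 0, "turn": -40}, {"claw": 1, "dx": 1.72, "dy": 4.38, "dz": 0, "turn": -45}, {"claw": 1, "dx": 2.12, "dy": 4.75, "dz": 0, "turn": -50}, {"claw": 1, "dx": 2.54, "dy": 5.08, "dz": 0, "turn": -55}, {"claw": 1, "dx": 3.0, "dy": 5.37, "dz": 0, "turn": -60}]}}

```text
time_s: 15.5
position: [494.9, -126.8, 94.3]
ee_rot: [-0.0, 0.997, 0.072, -0.004]
ft_force: [-11.6, -0.6, 9.3]
finger_gap: 0.0
grasp_force: 5.8
```

```bash
python3 -c "
from h import *
ang();rep()"
```

```text
line 337.1 past mark 149.4 dark 55.857142857142854 seen 329
t 15.55 pos [ 495.1 -128.2   94.4] yaw 8.4 r 64.9 phi -170.8 q [-0.06  0.15  0.28  1.96 -0.04  1.05 -1.19] F [-10.   -1.9   8.5] Ftool [-10.2   0.5  -8.4] gap -0.002352142046368931
```

Call:
{"method": "move_arm", "body": {"moves": [{"claw": 1, "dx": 0, "dy": 0.54, "dz": 0, "turn": -5}, {"claw": 1, "dx": 0.06, "dy": 1.08, "dz": 0, "turn": -10}, {"claw": 1, "dx": 0.18, "dy": 1.61, "dz": 0, "turn": -15}, {"claw": 1, "dx": 0.35, "dy": 2.12, "dz": 0, "turn": -20}, {"claw": 1, "dx": 0.56, "dy": 2.62, "dz": 0, "turn": -25}, {"claw": 1, "dx": 0.82, "dy": 3.1, "dz": 0, "turn": -30}, {"claw": 1, "dx": 1.12, "dy": 3.56, "dz": 0, "turn": -35}, {"claw": 1, "dx": 1.45, "dy": 3.99, "dz": 0, "turn": -40}, {"claw": 1, "dx": 1.82, "dy": 4.38, "dz": 0, "turn": -45}, {"claw": 1, "dx": 2.22, "dy": 4.75, "dz": 0, "turn": -50}, {"claw": 1, "dx": 2.64, "dy": 5.08, "dz": 0, "turn": -55}, {"claw": 1, "dx": 3.1, "dy": 5.37, "dz": 0, "turn": -60}]}}

```text
time_s: 16.75
position: [535.4, -179.5, 94.4]
ee_rot: [0.002, 0.828, 0.56, -0.002]
ft_force: [-4.3, -7.0, -0.2]
finger_gap: -0.0
grasp_force: 3.8
```

```bash
python3 -c "
from h import *
d=ang();rep();cv2.imwrite('pics/w3.png',d['frame'][:,:,::-1])"
```

```text
line 36.0 past mark 208.3 dark 120.71428571428571 seen 315
t 16.8 pos [ 536.3 -179.8   94.5] yaw 68.4 r 66.0 phi -110.3 q [ 0.09  0.25  0.2   1.83 -0.05  1.06 -0.06] F [-2.2 -7.5 -1.8] Ftool [-7.8  0.7  1.8] gap -0.00012285479615371393
```

View pics/w3.png

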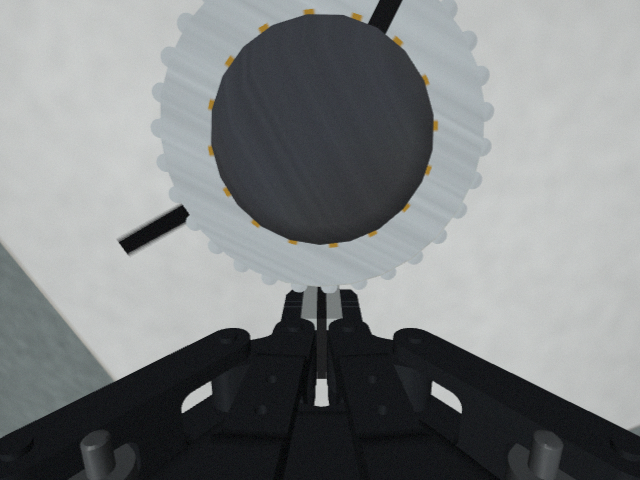

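The line is at (385,12) by the image border and the mark at (152,230), which fits about 210° past the mark. On with the roll.

Call:
{"method": "move_arm", "body": {"moves": [{"claw": 1, "dx": 0.02, "dy": 0.54, "dz": 0, "turn": -5}, {"claw": 1, "dx": 0.1, "dy": 1.08, "dz": 0, "turn": -10}, {"claw": 1, "dx": 0.22, "dy": 1.61, "dz": 0, "turn": -15}, {"claw": 1, "dx": 0.38, "dy": 2.12, "dz": 0, "turn": -20}, {"claw": 1, "dx": 0.59, "dy": 2.62, "dz": 0, "turn": -25}, {"claw": 1, "dx": 0.84, "dy": 3.1, "dz": 0, "turn": -30}, {"claw": 1, "dx": 1.12, "dy": 3.56, "dz": 0, "turn": -35}, {"claw": 1, "dx": 1.45, "dy": 3.99, "dz": 0, "turn": -40}, {"claw": 1, "dx": 1.82, "dy": 4.38, "dz": 0, "turn": -45}, {"claw": 1, "dx": 2.22, "dy": 4.75, "dz": 0, "turn": -50}, {"claw": 1, "dx": 2.64, "dy": 5.08, "dz": 0, "turn": -55}, {"claw": 1, "dx": 3.1, "dy": 5.37, "dz": 0, "turn": -60}]}}

```text
time_s: 18.0
position: [599.9, -170.9, 94.7]
ee_rot: [0.004, 0.437, 0.899, -0.002]
ft_force: [4.0, -6.3, -4.4]
finger_gap: -0.0
grasp_force: 4.0
```

```bash
python3 -c "
from h import *
d=ang();rep()
P=polar(d,C,114,37,42);print(P.argmin(),np.where(P<80)[0])"
```

```text
line 95.0 past mark 267.3 dark 156.14285714285714 seen 306
t 18.05 pos [ 601.  -169.9   94.7] yaw 128.4 r 66.8 phi -51.2 q [ 0.19  0.36  0.05  1.69 -0.01  1.09  0.91] F [ 5.7 -7.1 -6.2] Ftool [-9.1 -0.   6.3] gap 0.000897955811310128
101 [ 94  95  96  97  98  99 100 101 102]
```

Call:
{"method": "move_arm", "body": {"moves": [{"claw": 1, "dx": 0, "dy": 0.54, "dz": 0, "turn": -5}, {"claw": 1, "dx": 0.05, "dy": 1.08, "dz": 0, "turn": -10}, {"claw": 1, "dx": 0.15, "dy": 1.61, "dz": 0, "turn": -15}, {"claw": 1, "dx": 0.29, "dy": 2.12, "dz": 0, "turn": -20}, {"claw": 1, "dx": 0.48, "dy": 2.62, "dz": 0, "turn": -25}, {"claw": 1, "dx": 0.71, "dy": 3.1, "dz": 0, "turn": -30}, {"claw": 1, "dx": 0.98, "dy": 3.56, "dz": 0, "turn": -35}, {"claw": 1, "dx": 1.3, "dy": 3.99, "dz": 0, "turn": -40}, {"claw": 1, "dx": 1.66, "dy": 4.38, "dz": 0, "turn": -45}, {"claw": 1, "dx": 2.05, "dy": 4.75, "dz": 0, "turn": -50}, {"claw": 1, "dx": 2.47, "dy": 5.08, "dz": 0, "turn": -55}, {"claw": 1, "dx": 2.92, "dy": 5.37, "dz": 0, "turn": -60}]}}

```text
time_s: 19.25
position: [625.3, -110.2, 94.8]
ee_rot: [0.003, -0.072, 0.997, -0.001]
ft_force: [5.2, -0.5, -3.6]
finger_gap: 0.002
grasp_force: 2.6
```

```bash
python3 -c "
from h import *
d=ang();rep();cv2.imwrite('pics/w4.png',d['frame'][:,:,::-1])
P=polar(d,C,114,37,42);print(P.argmin(),np.where(P<80)[0])"
```

```text
line 236.0 past mark 48.3 dark 169.57142857142858 seen 307
t 19.3 pos [ 625.1 -108.7   94.8] yaw -171.4 r 66.5 phi 7.9 q [ 0.25  0.38 -0.15  1.65  0.06  1.11  1.81] F [ 3.9  1.4 -2.5] Ftool [-4.   0.8  2.5] gap -0.003484376099797106
163 [157 158 159 160 161 162 163 164]
```

View pics/w4.png

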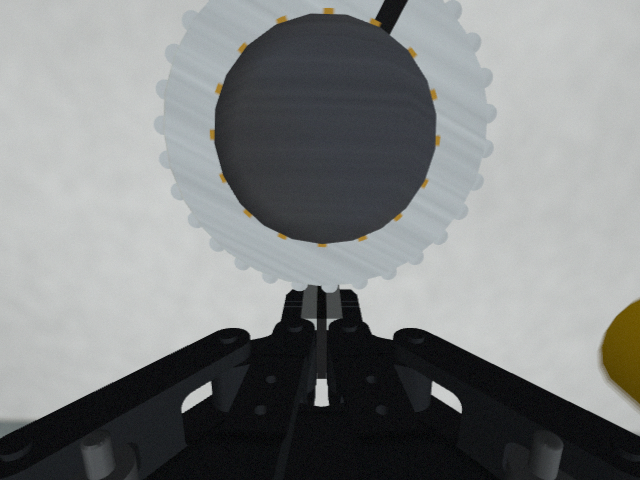

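The line is at (390,15), about 160.5° in the world, so about 27° remain. I'll make the last roll slowly.

Call:
{"method": "move_arm", "body": {"moves": [{"claw": 1, "dx": 0.04, "dy": 0.32, "dz": 0, "turn": -3}, {"claw": 1, "dx": 0.1, "dy": 0.65, "dz": 0, "turn": -6}, {"claw": 1, "dx": 0.17, "dy": 0.97, "dz": 0, "turn": -9}, {"claw": 1, "dx": 0.24, "dy": 1.29, "dz": 0, "turn": -12}, {"claw": 1, "dx": 0.32, "dy": 1.61, "dz": 0, "turn": -15}, {"claw": 1, "dx": 0.42, "dy": 1.92, "dz": 0, "turn": -18}, {"claw": 1, "dx": 0.53, "dy": 2.22, "dz": 0, "turn": -21}, {"claw": 1, "dx": 0.66, "dy": 2.52, "dz": 0, "turn": -24}, {"claw": 1, "dx": 0.8, "dy": 2.77, "dz": 0, "turn": -26.5}, {"claw": 1, "dx": 0.8, "dy": 2.77, "dz": 0, "turn": -26.5}]}}

```text
time_s: 20.3
position: [613.6, -80.6, 94.9]
ee_rot: [0.004, -0.298, 0.954, 0.0]
ft_force: [5.3, 3.7, -4.1]
finger_gap: 0.0
grasp_force: 3.8
```

```bash
python3 -c "
from h import *
d=ang();rep()
P=polar(d,C,114,37,42);print(P.argmin(),np.where(P<80)[0])"
```

```text
line 118.0 past mark 290.3 dark 169.57142857142858 seen 312
t 20.35 pos [613.6 -80.6  94.9] yaw -145.3 r 65.9 phi 34.4 q [ 0.28  0.36 -0.23  1.69  0.09  1.1   2.2 ] F [ 6.3  4.5 -3.9] Ftool [-7.7  0.2  4. ] gap -0.0006669481143291661
188 [186 187 188 189 190 191 192 193 194]
```

Call:
{"method": "move_arm", "body": {"moves": [{"claw": 1, "dx": -1.5, "dy": 0, "dz": 0, "turn": 0}, {"claw": 1, "dx": -2.5, "dy": 0, "dz": 0, "turn": 0}, {"claw": 1, "dx": -2.5, "dy": 0, "dz": -4, "turn": 0}, {"claw": 1, "dx": -2.5, "dy": 0, "dz": -8, "turn": 0}, {"claw": 1, "dx": -2.5, "dy": 0, "dz": -12, "turn": 0}, {"claw": 1, "dx": -2.5, "dy": 0, "dz": -14, "turn": 0}, {"claw": 1, "dx": -2.5, "dy": 0, "dz": -14, "turn": 0}, {"claw": 1, "dx": -2.5, "dy": 0, "dz": -14, "turn": 0}]}}

```text
time_s: 21.15
position: [631.4, -68.9, 233.7]
ee_rot: [0.0, -0.297, 0.955, -0.0]
ft_force: [-0.4, -0.4, -1.3]
finger_gap: -0.003
grasp_force: 0.0
```

```bash
python3 -c "
from h import *
d=ang();rep();cv2.imwrite('pics/w5.png',d['frame'][:,:,::-1])
for z,a,b in((114,37,42),(114,44,51),(80,70,95)):
  P=polar(d,C,z,a,b);i=np.where(P<80)[0];print(P.argmin(),i,i.mean())"
```

```text
line 190.0 past mark 2.3 dark 20.428571428571427 seen 360
t 21.2 pos [630.7 -68.8 232.6] yaw -145.4 r 86.7 phi 34.5 q [ 0.26  0.3  -0.24  1.48  0.07  1.37  2.19] F [-0.3 -0.1 -0.2] Ftool [0.3 0.1 0.2] gap 0.00225074084379752
192 [186 187 188 189 190 191 192 193 194] 190.0
189 [187 188 189 190 191 192 193] 190.0
185 [] nan<string>:5: RuntimeWarning: Mean of empty slice.
  ret = ret.dtype.type(ret / rcount)
```

View pics/w5.png

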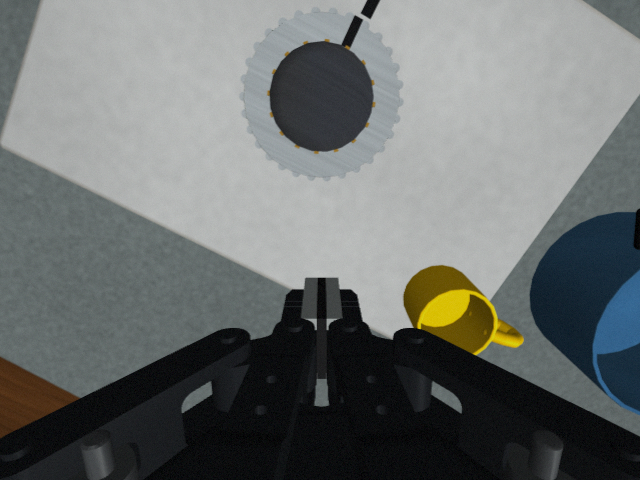

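The picture shows the line at (354,32) lined up with the mark at (370,8), about 2° past it. The cup and pot are undisturbed and the tool is well clear, so I hand in.

```bash
python3 -c "
from plant import finish_job
print(finish_job())"
```

```text
the job is handed in; nothing more can be done
None
```

I rolled the ring anticlockwise to the second meeting: the line stands about 2° past the mark, roughly 12.6 rad by camera. The tool is clear of everything, and the job was handed in at about 21 s; no verdict came back.

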